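# Load a housing shell into the laser-marking carrier and square it to the stops

### The arm

A 6-joint arm with a two-finger parallel gripper is mounted at the origin on the work surface. World frame = base frame: x ahead of the robot, y to its left, z up, the work surface at z = 0. Lengths are in mm, angles in rad, forces in N, time in s.
With the tool pointing down it reaches from about 300 to 775 mm from the base axis. Payload 14.6 kg.
Tool frame: the origin (TCP) lies at the very end of the fingers, on their centre line; the grasp point (between the pads) lies 19 mm behind it; z points along the fingers, y is the line along which they close (so a half turn about z gives the same grasp; the last joint's range is limited). The gripper opens to 85 mm and grips with 20 to 120 N. Pads are 22 mm wide; open, the fingers measure 114 mm over their backs; the gripper's body (76 mm by 85 mm) begins 54 mm behind the grasp point. The pads swing forward as they close: fully open they stand 13 mm farther back than shut.
Start: joints at [-1.378, 0.3, 1.521, -0, 1.321, -0.067], TCP at [141.281, -531.535, 231.281] pointing down, gripper open.
Joint ranges: [-3.03, 3.03], [-0.79, 2.21], [0.23, 2.52], [-1.04, 4.18], [0, 3.07], [-2.55, 2.55]. Speed limits (rad/s): [2.22, 2.22, 2.57, 3.14, 3.14, 3.14].

### API

Orientations are given as a rotation vector (axis times angle).
In Python, from plant import env, read_camera, camera_params, spot_in, silhouettes, landmark_of gives the robot as it stands.
- The arm moves only by the tool drive_tool, never from a script. Its arguments are lists of equal length, an entry for each row: "claw": the closure, from 0 (fully open) to 1 (shut); "dp": the shift along the tool's x, y, z in mm, a list of three; "roll": the turn about the tool's z in rad. In form: {"claw": [claw, ...], "dp": [[x, y, z], ...], "roll": [roll, ...]}. A call has 1 to 10 rows; each row is the pose to reach, as a shift and turn from the pose commanded when the call began, along the tool's axes at that moment; what a row does not reach only later rows make up. A row lasts 1/12 s, in which the tool goes at most 41.7 mm and 7.16 degrees, less where a joint would pass 70% of its speed; a pose out of reach is approached as far as the arm can. A call with a gripper value outside its range is refused whole. The fingers move at their own pace and stop on an object; "squeeze" is the grip in N (left out, the last holds). Time passes only in rows, so rows that repeat a pose let the fingers close. It gives the time, the measured TCP pose, the force, the opening and the grip force at its end, in the units of the state.
- env.state(): the state, without advancing time (a new reading comes with each control period).
- read_camera(name): name is "scene" or "side" or "wrist"; returns the picture (400x640x3 uint8, red, green, blue); there is no depth.
- camera_params(name): a dict with "intrinsics" (3x3 intrinsics, pixels), "k1" (the pictures are not rectified: a ray, as slopes to the right and down, at radius r is drawn at 1 + k1 r^2 times it, then the intrinsics apply), "extrinsics" (4x4, takes a point from world to camera coordinates); the wrist camera has in their place "mount" (4x4, takes a point from camera to tool coordinates, whose origin is the TCP and whose axes are the flange's). Camera axes: x right, y down, z forward; pixel columns grow to the right and rows downward; lengths in mm; the calibration is good to about 2 mm. A picture is of the moment at which its call begins: read the wrist's pose just before it. camera_params takes no time and is no camera call.
- env.finish_job(): hands the job in; it is judged then, once.
Trained networks look in the newest picture that a camera, given by its name, has taken for a name from the list of things; names that differ only in an ending like _2 or _b are one class to them, and where a whole thing is asked for, a point or a joint stands for the part that bears it (a point fixed in the world has none). Each returns a list of dicts, best first, with "conf" (0 to 1); they miss things now and then, are a little off and sometimes report something else, mostly with a low value. They report only what shows in the picture. A call takes as long as a camera call. They do not tell look-alikes from the thing itself.
- spot_in(camera, thing): "box" ([left, top, right, bottom] in pixels, round what is visible of it).
- silhouettes(camera, thing): "pixels" (400x640 bool, what is visible of it) and "box" ([left, top, right, bottom] in pixels, round what is visible of it).
- landmark_of(camera, thing): "location" ([column, row] in pixels: a listed point, or the origin of a listed thing).
The state is a dict: "t": time; "qpos": joint angles; "joint_velocities": joint speeds; "joint_torque": joint torques, N m; "position": TCP position; "orientation": TCP orientation; "wrist_force": force on the tool from outside, world axes, zero at the start; "moment": the same for the moment, N m; "grip_width": opening from 0.0 (shut) to 1.0 (fully open); "grip_force": force on a finger pad.
Only numpy, scipy, OpenCV 4.12 (cv2) and the standard library are available. Lean on these libraries where they do the work, as an engineer would, in place of code of your own. Each camera call takes 0.05 s, during which the arm holds its last target. There are 200 camera calls.

### The job

Take the dark-grey housing shell with the two cut-off corners from the sloping rack and seat it flat and fully home in the matching pocket of the pale carrier block, lowering it in gently rather than dropping it. The carrier must end up pushed flush and square into the fence corner of the steel marking bed, with the shell seated in it. Leave the plain cover on the rack and the other loose things where they are.

Things in the scene. Friction and masses are not known exactly. Their poses are not given: they have to be found in the camera images.
- shell: the housing shell to be marked, dark-grey plastic, 84 long (x) by 52 wide (y) by 38 high (z); both corners of its +x end (the nose) are cut off by 16 x 16 at 45 degrees, leaving a nose face 20 wide. Origin at the centre of its underside, z out of its top. It starts on one of the two lanes of the rack, tilted 32 degrees with the slope, nose up-slope, blunt end against the lip; about 0.13 kg
- shell_nose (a point): middle of the lower edge of the shell's nose: 42 along its x from its origin; axes as the shell's
- carrier: loose pale plastic carrier block, 124 (x) by 92 (y) by 22 high, about 0.3 kg, lying on the marking bed, short of the fence corner and somewhat turned. A pocket 12 deep in its top has the shell's outline with about 1.5 clearance on each side and a small lead-in, its cut-off corners at the carrier's +x end. Seated, the shell stands 26 proud. Origin at the centre of its underside
- pocket (a point): centre of the pocket's floor, 10 above the carrier's underside (12 below its top); axes as the carrier's. The seated shell's origin lies here, its x along this x
- pocket_nose (a point): nose end of the pocket's floor, 42 along x from point pocket; the seated shell's shell_nose lies here
- bed: fixed steel marking bed with rows of dots, 240 (x) by 220 (y) by 12 thick, on the table. Two dark steel fence bars, 12 wide and 15 high above its top, stand on its whole +x edge and its whole -y edge (its own axes) and make the fence corner. Origin at the centre of its underside
- home (a point): on the bed's top face (12 above the table): where the carrier's origin lies when the carrier's +x side is flush with the +x fence and its -y side with the -y fence; axes as the bed's, and then also the carrier's
- rack: fixed aluminium rack with a plate sloping at 32 degrees, 150 along the slope by 230 wide, rising along its own +x; the plate's upper face is 50 above the table at the origin; a lip 12 high runs along its lower edge, ribs 7 high run up the slope at both sides and at the middle, and the two lanes lie at y = +56 and -56. Origin at table height under its centre
- cover: bystander: plain dark-grey cover on the rack's other lane, 84 x 52 x 26 high with four square corners; origin at the centre of its underside. Leave it there
- cap1: bystander: loose dark-grey round cap, diameter 62, height 28, lying flat on the table; origin at the centre of its underside
- cap2: bystander: loose dark-grey round cap, diameter 62, height 28, lying flat on the table; origin at the centre of its underside
- cap3: bystander: loose dark-grey round cap, diameter 62, height 28, lying flat on the table; origin at the centre of its underside
- wrench: bystander: steel wrench, 150 long, lying on the table to the right of the bed, along its x; origin under its middle
Things that resemble listed ones, but are neither listed nor needed, are in the scene too. What is shaped like the carrier but green is not meant.

How it is judged:
By the outcome, as a careful person would: the job done as asked, in the order asked, and still so for the second after the job is handed in, with the robot touching nothing.
It also fails if it takes over 72 s, if anything falls off the work surface, if the arm or the gripper's body presses on something with over 40 N, if the wrist force passes 120 N, or if a joint passes its speed limit or range.

## Working session

There is one attempt and no reset: what is moved stays moved. The work goes in short steps, Python scripts to look and compute and a tool call to move; the robot and the scene stay as the last step left them, time stands still between calls to the robot, and variables do not carry over. Pictures are saved under pics/ and viewed, at most 10 in all, crops included, and the job is handed in when it is done.

Besides the shell and the picture viewer there is one more tool, called after "Request:" by a JSON object that holds its "name" and its "arguments". drive_tool: Moves the arm, as the interface text tells. Its arguments: {"type":"object","properties":{"claw":{"type":"array"},"dp":{"type":"array"},"roll":{"type":"array"},"squeeze":{"type":"number"}},"required":["claw","dp","roll"]}

```bash
ls; mkdir -p pics; python3 - <<'E'
from plant import env, read_camera, camera_params, spot_in, silhouettes, landmark_of
import cv2, numpy as np
for c in ("scene","side"):
    im=read_camera(c); cv2.imwrite(f"pics/{c}0.png",im[:,:,::-1])
    p=camera_params(c); print(c,np.round(p["intrinsics"],1).tolist(),p["k1"],np.round(p["extrinsics"],4).tolist())
    for t in ("shell","carrier","cover","bed","rack","shell_nose","pocket","pocket_nose","home"):
        print(t,[(np.round(d["location"],1).tolist(),round(d["conf"],2)) for d in landmark_of(c,t)])
print(camera_params("wrist")); print(env.state())
E
```

```text
pics
scene [[435.5, 0.0, 320.6], [0.0, 435.5, 208.0], [0.0, 0.0, 1.0]] -0.01891771652205152 [[-0.3538, 0.9353, 0.005, 190.1944], [0.7924, 0.3025, -0.5297, -361.8849], [-0.497, -0.1834, -0.8482, 1435.4821], [0.0, 0.0, 0.0, 1.0]]
shell [([405.1, 260.0], 0.69), ([484.8, 315.4], 0.48)]
carrier [([434.7, 204.1], 0.97), ([247.7, 199.8], 0.93), ([237.4, 122.4], 0.68)]
cover [([357.5, 244.8], 0.93), ([187.1, 170.3], 0.17)]
bed [([255.9, 208.9], 0.69)]
rack [([377.4, 266.8], 0.73)]
shell_nose []
pocket [([235.8, 121.3], 0.92), ([255.6, 199.4], 0.68), ([436.6, 203.4], 0.61)]
pocket_nose [([223.7, 119.5], 0.83), ([245.4, 210.2], 0.71), ([448.8, 212.7], 0.71)]
home [([234.5, 213.2], 0.69), ([251.0, 200.8], 0.42)]
side [[401.9, 0.0, 316.1], [0.0, 401.9, 194.5], [0.0, 0.0, 1.0]] 0.008513391290339225 [[-0.9574, -0.2884, 0.0163, 488.9863], [-0.1688, 0.513, -0.8416, 134.085], [0.2344, -0.8085, -0.5398, 1055.178], [0.0, 0.0, 0.0, 1.0]]
shell [([268.9, 241.2], 0.77)]
carrier [([334.1, 172.9], 0.84), ([355.7, 290.1], 0.68), ([412.7, 163.5], 0.59)]
cover [([280.6, 217.5], 0.95)]
bed []
rack [([272.9, 243
[... 838 characters left out ...]
}
{'t': 1.0, 'qpos': array([-1.37758715e+00,  2.99901266e-01,  1.52100165e+00, -2.82108855e-05,
        1.32071359e+00, -6.65844338e-02]), 'joint_velocities': array([-0.00063363,  0.00095529,  0.00010322,  0.00131859,  0.00125163,
        0.00025275]), 'joint_torque': array([-2.74799604e-03, -5.43364584e+01, -3.61987960e+01, -2.75850616e-04,
        6.35154538e-04,  4.21070069e-05]), 'position': array([ 141.28086396, -531.53016315,  231.27918727]), 'orientation': array([-3.11510226e+00, -4.06944220e-01,  4.52191097e-05]), 'wrist_force': array([-0.07795881, -0.0971667 ,  0.39857381]), 'moment': array([ 0.04589054,  0.03892809, -0.01461468]), 'grip_force': 0.0, 'grip_width': 1.004554461950814}
```

View pics/scene0.png

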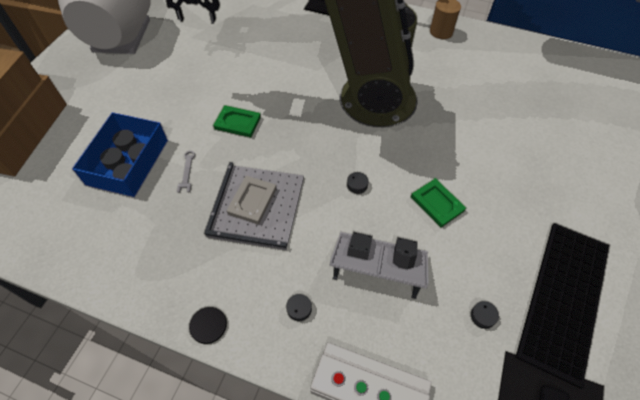

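View pics/side0.png

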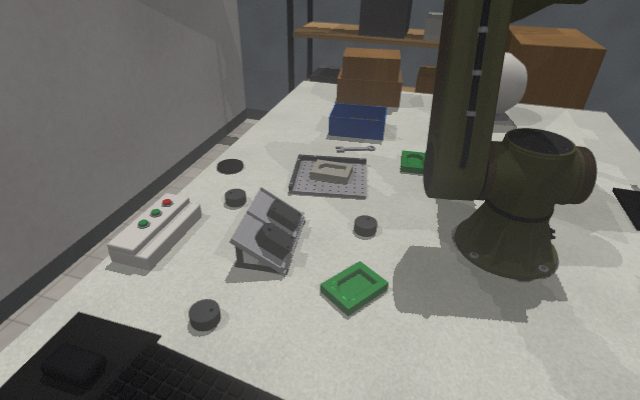

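The scene picture shows the pale carrier at about (252,200) on the steel bed, and green look-alikes at (237,121) and (438,203). The rack holds two dark blocks: (360,245), which is lower, and (404,252), which is taller. The taller one fits the shell (38 against 26 high). I'll confirm that in an enlarged crop.

```bash
cat > h.py <<'E'
from plant import env, read_camera, camera_params, spot_in, silhouettes, landmark_of
import cv2, numpy as np
from scipy.spatial.transform import Rotation as R
from scipy.optimize import least_squares
def cam(name, st=None):
    p=camera_params(name)
    if name=="wrist":
        st=st or env.state(); T=np.eye(4); T[:3,:3]=R.from_rotvec(st["orientation"]).as_matrix(); T[:3,3]=st["position"]
        E=np.linalg.inv(T@p["mount"])
    else: E=p["extrinsics"]
    return p["intrinsics"],p["k1"],E
def proj(c,P):
    K,k,E=c; Q=np.atleast_2d(P)@E[:3,:3].T+E[:3,3]; s=Q[:,:2]/Q[:,2:]; s=s*(1+k*(s**2).sum(1,keepdims=True))
    return s@K[:2,:2].T+K[:2,2]
def ray(c,uv):
    K,k,E=c; d=(np.array(uv)-K[:2,2])/[K[0,0],K[1,1]]; s=d.copy()
    for _ in range(10): s=d/(1+k*(s@s))
    Rm=E[:3,:3]; return -Rm.T@E[:3,3], Rm.T@np.r_[s,1]
def onz(c,uv,z):
    o,d=ray(c,uv); return o+d*(z-o[2])/d[2]
def tri(c1,u1,c2,u2):
    f=lambda P: np.r_[proj(c1,P)[0]-u1,proj(c2,P)[0]-u2]
    r=least_squares(f,onz(c1,u1,30)); return r.x,np.abs(r.fun).max()
E
python3 - <<'E'
from h import *
S,D=cam("scene"),cam("side")
for n,a,b in (("shell",(405.1,260),(268.9,241.2)),("cover",(357.5,244.8),(280.6,217.5)),("rack",(377.4,266.8),(272.9,243.5)),("carrier",(247.7,199.8),(334.1,172.9)),("pocket",(255.6,199.4),(330.6,169.4)),("pnose",(245.4,210.2),(320.3,167.6)),("home",(234.5,213.2),(315.9,166.4))):
    P,e=tri(S,a,D,b); print(n,P.round(1),round(e,1))
im=read_camera("scene"); cv2.imwrite("pics/a.png",np.vstack([cv2.resize(im[225:305,320:440],(720,480),interpolation=2)])[:,:,::-1])
read_camera("side")
# fence geometry: pixel points read in scene picture, plane z=27 fence top
for c in ("scene","side"):
    for n in ("bed","rack","shell","carrier","cover"): print(c,n,[(np.round(d["box"]).tolist(),round(d["conf"],2)) for d in spot_in(c,n)])
E
```

```text
shell [562.8 230.8  52. ] 0.6
cover [569.4 113.1  46.2] 2.7
rack [578.1 171.6  -5.2] 0.2
carrier [ 516.1 -226.2    4. ] 0.2
pocket [ 521.9 -195.5   32.1] 0.4
pnose [ 560.2 -208.5   25.8] 0.2
home [ 578.5 -232.6   18.1] 1.0
scene bed [([204.0, 162.0, 302.0, 248.0], 0.55)]
scene rack [([328.0, 232.0, 428.0, 298.0], 0.58)]
scene shell [([391.0, 237.0, 420.0, 270.0], 0.64), ([328.0, 232.0, 432.0, 300.0], 0.35)]
scene carrier [([409.0, 178.0, 469.0, 225.0], 0.91), ([226.0, 175.0, 278.0, 221.0], 0.87), ([212.0, 105.0, 261.0, 138.0], 0.75), ([471.0, 300.0, 496.0, 330.0], 0.54)]
scene cover [([347.0, 234.0, 373.0, 260.0], 0.75), ([396.0, 240.0, 419.0, 269.0], 0.58)]
side bed []
side rack [([229.0, 189.0, 307.0, 277.0], 0.79)]
side shell [([254.0, 222.0, 295.0, 260.0], 0.91)]
side carrier [([313.0, 157.0, 354.0, 188.0], 0.83), ([399.0, 151.0, 428.0, 174.0], 0.8), ([321.0, 261.0, 388.0, 317.0], 0.67), ([222.0, 189.0, 249.0, 205.0], 0.66)]
side cover [([265.0, 199.0, 302.0, 230.0], 0.97)]
```

View pics/a.png

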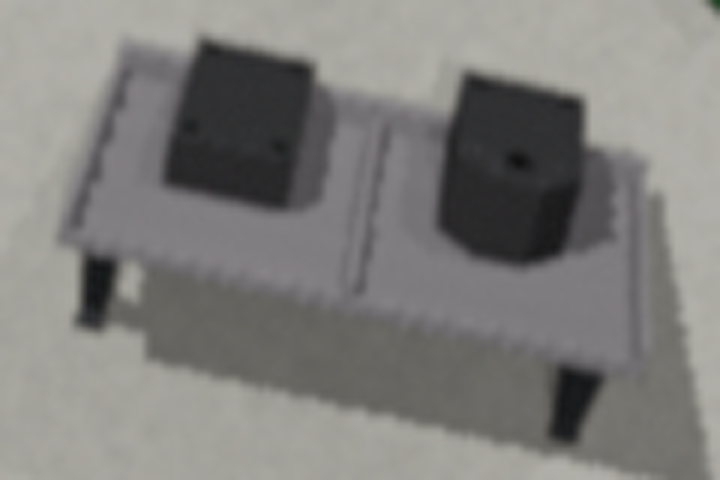

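The crop shows both blocks on the rack. The right one, at scene (404,252), has two cut-off corners at its up-slope nose, so it is the shell. The left one, (360,245), is square, so it is the cover. Next I move the wrist camera over the bed.

Request:
{"name": "drive_tool", "arguments": {"claw": [0, 0, 0, 0, 0, 0, 0, 0, 0, 0], "dp": [[450, -210, 60], [450, -210, 60], [450, -210, 60], [450, -210, 60], [450, -210, 60], [450, -210, 60], [450, -210, 60], [450, -210, 60], [450, -210, 60], [450, -210, 60]], "roll": [0, 0, 0, 0, 0, 0, 0, 0, 0, 0]}}

```text
t: 2.43
position: [460.0, -264.5, 181.3]
orientation: [3.115, 0.407, 0.001]
wrist_force: [0.8, -1.5, -0.3]
grip_width: 1.001
grip_force: 0.0
```

Request:
{"name": "drive_tool", "arguments": {"claw": [0, 0, 0, 0, 0, 0], "dp": [[0, 0, 0], [0, 0, 0], [0, 0, 0], [0, 0, 0], [0, 0, 0], [0, 0, 0]], "roll": [0, 0, 0, 0, 0, 0]}}

```text
t: 2.93
position: [458.1, -267.0, 181.6]
orientation: [3.115, 0.404, 0.0]
wrist_force: [0.5, 0.4, -0.1]
grip_width: 1.001
grip_force: 0.0
```

```bash
python3 - <<'E'
from h import *
st=env.state(); c=cam("wrist",st); im=read_camera("wrist"); cv2.imwrite("pics/w1.png",im[:,:,::-1])
for t,z in (("carrier",12),("pocket",22),("pocket_nose",22),("home",12),("bed",0)):
    print(t,[(np.round(d["location"]).tolist(),onz(c,d["location"],z).round(1)[:2],round(d["conf"],2)) for d in landmark_of("wrist",t)])
E
```

```text
carrier [([360.0, 338.0], array([ 275.7, -378.7]), 0.97), ([270.0, 104.0], array([ 523.9, -207. ]), 0.71)]
pocket [([359.0, 343.0], array([ 277. , -375.5]), 0.98), ([268.0, 104.0], array([ 523.2, -205.9]), 0.94)]
pocket_nose [([391.0, 346.0], array([ 282.3, -415.7]), 0.96), ([280.0, 57.0], array([ 566.9, -207.4]), 0.65)]
home [([314.0, 52.0], array([ 580.8, -236.3]), 0.8)]
bed []
```

View pics/w1.png

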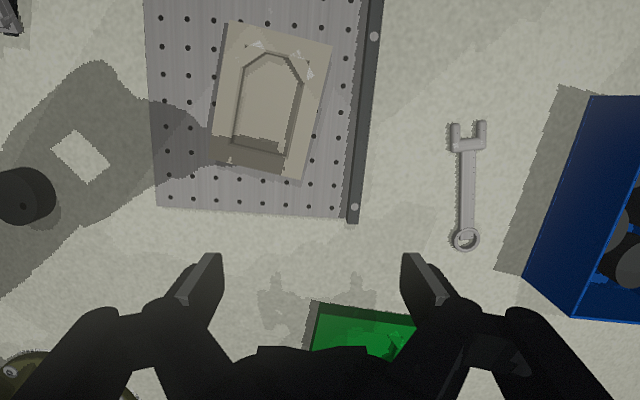

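The wrist picture shows the carrier's top corners at about (231,19), (333,44), (300,185) and (209,165). The -y fence runs from (370,0) to (350,222), and the carrier is turned relative to the bed. I'll shift forward to see the fence corner.

Request:
{"name": "drive_tool", "arguments": {"claw": [0, 0, 0, 0, 0, 0], "dp": [[75, -20, 0], [75, -20, 0], [75, -20, 0], [75, -20, 0], [75, -20, 0], [75, -20, 0]], "roll": [0, 0, 0, 0, 0, 0]}}

```text
t: 3.73
position: [525.3, -228.1, 181.3]
orientation: [-3.115, -0.406, 0.0]
wrist_force: [0.2, 0.4, 0.3]
grip_width: 1.003
grip_force: 0.0
```

```bash
python3 - <<'E'
from h import *
st=env.state(); c=cam("wrist",st); im=read_camera("wrist"); cv2.imwrite("pics/w2.png",im[:,:,::-1]); np.savez("w2",K=c[0],k=c[1],E=c[2])
for t,z in (("carrier",12),("pocket",22),("pocket_nose",22),("home",12),("bed",0)):
    print(t,[(np.round(d["location"]).tolist(),onz(c,d["location"],z).round(1)[:2],round(d["conf"],2)) for d in landmark_of("wrist",t)])
print(st["position"])
E
```

```text
carrier [([290.0, 174.0], array([ 527.4, -203.2]), 0.65)]
pocket []
pocket_nose [([300.0, 144.0], array([ 561.7, -206.5]), 0.96)]
home [([335.0, 130.0], array([ 582.4, -236.9]), 0.74)]
bed []
[ 525.30012995 -228.0780535   181.29235486]
```

View pics/w2.png

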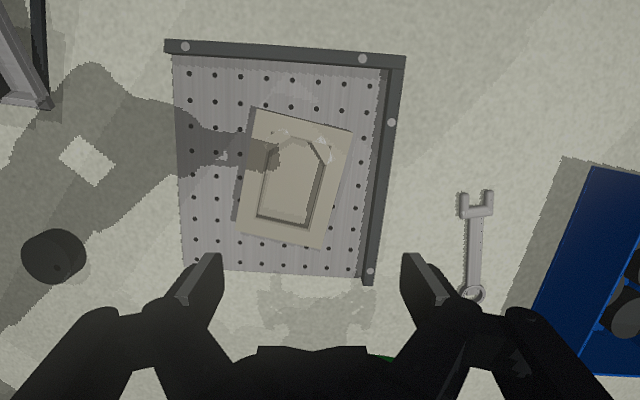

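The picture shows the fence's outer top corner at (406,56), the +x bar's far end at (165,39) and the -y bar's end at (374,286). The carrier's top corners are at (252,107), (354,131), (321,250) and (236,231).

```bash
python3 - <<'E'
from h import *
d=np.load("w2.npz"); c=(d["K"],float(d["k"]),d["E"]); im=cv2.cvtColor(cv2.imread("pics/w2.png"),6)
def sub(p):
    q=cv2.cornerSubPix(im,np.float32([[p]]),(5,5),(-1,-1),(3,50,.01))[0,0]; return q
def fit(M,U,x0):
    f=lambda v:(proj(c,np.c_[M[:,:2]@np.array([[np.cos(v[2]),np.sin(v[2])],[-np.sin(v[2]),np.cos(v[2])]])+v[:2],M[:,2]])-U).ravel()
    r=least_squares(f,x0,loss="soft_l1"); return r.x,r.fun.round(1)
Ub=np.array([sub(p) for p in ((165,39),(406,56),(374,286))]); Uc=np.array([sub(p) for p in ((252,107),(354,131),(321,250),(236,231))])
print(Ub.round(1).tolist(),Uc.round(1).tolist())
b,rb=fit(np.array([[120,110,27],[120,-110,27],[-120,-110,27.]]),Ub,[540,-190,0])
k,rk=fit(np.array([[62,46,34],[62,-46,34],[-62,-46,34],[-62,46,34.]]),Uc,[525,-205,-.1])
cb,sb=np.cos(b[2]),np.sin(b[2]); Rb=np.array([[cb,-sb],[sb,cb]])
home=b[:2]+Rb@[108-62,-98+46]
print("bed",b,rb); print("carrier",k,rk); print("home",home)
print("carrier in bed axes from home",Rb.T@(k[:2]-home),np.degrees(k[2]-b[2]))
print("tool x dir deg",np.degrees(np.arctan2(*R.from_rotvec(env.state()["orientation"]).as_matrix()[[1,0],0])))
E
```

```text
[[163.6999969482422, 38.400001525878906], [406.0, 55.5], [372.29998779296875, 285.79998779296875]] [[251.3000030517578, 105.19999694824219], [351.8999938964844, 132.39999389648438], [321.0, 250.0], [239.5, 231.8000030517578]]
bed [ 5.26084700e+02 -1.93814200e+02  1.87988553e-01] [-0.3 -0.2  0.2 -0.1  0.2  0.5]
carrier [ 5.22305055e+02 -2.06646108e+02  4.03267004e-02] [ 3.4  4.9 -0.6 -0.4  0.5 -0.8 -4.5 -0.2]
home [ 580.99220766 -236.30144005]
carrier in bed axes from home [-52.11112464  40.10051454] -8.460400948357902
tool x dir deg 14.852844808255835
```

The bed fit is within 0.5 px, with yaw 10.8° and home at (581,-236), and the network agrees. Relative to home the carrier sits at (-52,+40) and is turned -8.5°. I'll align the tool with the bed, close it, and push the carrier into the corner, starting with -y.

Request:
{"name": "drive_tool", "arguments": {"claw": [1, 1, 1, 1, 1, 1, 1], "dp": [[9, -109, 0], [9, -109, 0], [9, -109, 0], [9, -109, 60], [9, -109, 100], [9, -109, 100], [9, -109, 100]], "roll": [0.071, 0.071, 0.071, 0.071, 0.071, 0.071, 0.071]}}

```text
t: 4.62
position: [504.6, -119.3, 77.6]
orientation: [-3.125, -0.296, 0.009]
wrist_force: [-0.1, -0.1, -0.1]
grip_width: 0.008
grip_force: 0.0
```

Request:
{"name": "drive_tool", "arguments": {"claw": [1, 1, 1, 1, 1], "dp": [[0, 0, 30], [0, 0, 60], [0, 0, 62], [0, 0, 62], [0, 0, 62]], "roll": [0, 0, 0, 0, 0]}}

```text
t: 5.03
position: [507.7, -120.4, 21.4]
orientation: [3.127, 0.296, 0.003]
wrist_force: [-0.1, -0.9, 0.1]
grip_width: 0.003
grip_force: 0.0
```

Request:
{"name": "drive_tool", "arguments": {"claw": [1, 1, 1, 1, 1, 1, 1, 1, 1, 1], "dp": [[0, 15, 0], [0, 23, 0], [0, 30, 0], [0, 37, 0], [0, 43, 0], [0, 49, 0], [0, 54, 0], [0, 59, 0], [0, 62, 0], [0, 64, 0]], "roll": [0, 0, 0, 0, 0, 0, 0, 0, 0, 0]}}

```text
t: 5.87
position: [518.1, -182.4, 19.1]
orientation: [-3.126, -0.295, 0.003]
wrist_force: [-6.8, 13.4, 6.3]
grip_width: -0.004
grip_force: 6.9
```

Request:
{"name": "drive_tool", "arguments": {"claw": [1, 1, 1, 1], "dp": [[0, 1, 0], [0, 2, 0], [0, 3, 0], [0, 3, 0]], "roll": [0, 0, 0, 0]}}

```text
t: 6.2
position: [518.2, -185.0, 18.6]
orientation: [-3.125, -0.296, 0.005]
wrist_force: [-6.0, 7.5, 1.9]
grip_width: 0.001
grip_force: 4.0
```

Request:
{"name": "drive_tool", "arguments": {"claw": [1, 1, 1, 1, 1, 1], "dp": [[0, 1, 0], [0, 2, 0], [0, 3, 0], [0, 4, 0], [0, 4, 0], [0, 4, 0]], "roll": [0, 0, 0, 0, 0, 0]}}

```text
t: 6.7
position: [518.7, -188.5, 18.6]
orientation: [-3.125, -0.296, 0.006]
wrist_force: [-6.9, 10.1, 3.7]
grip_width: -0.002
grip_force: 5.7
```

Request:
{"name": "drive_tool", "arguments": {"claw": [1, 1, 1, 1, 1, 1, 1, 1, 1], "dp": [[0, -10, -5], [0, -10, -38], [-40, 10, -38], [-75, 45, -38], [-88, 63, -38], [-88, 63, -38], [-88, 63, -20], [-88, 63, 0], [-88, 63, 0]], "roll": [0, 0, 0, 0, 0, 0, 0, 0, 0]}}

```text
t: 7.45
position: [444.1, -267.1, 16.7]
orientation: [-3.125, -0.295, 0.005]
wrist_force: [0.3, 0.3, -0.9]
grip_width: 0.001
grip_force: 0.0
```

Request:
{"name": "drive_tool", "arguments": {"claw": [1, 1, 1, 1, 1, 1, 1, 1, 1, 1], "dp": [[10, 0, 0], [18, 0, 0], [26, 0, 0], [34, 0, 0], [42, 0, 0], [49, 0, 0], [55, 0, 0], [60, 0, 0], [63, 0, 0], [65, 0, 0]], "roll": [0, 0, 0, 0, 0, 0, 0, 0, 0, 0]}}

```text
t: 8.28
position: [508.6, -255.8, 19.2]
orientation: [-3.127, -0.297, 0.004]
wrist_force: [-21.7, -4.4, 16.4]
grip_width: -0.0
grip_force: 11.4
```

Request:
{"name": "drive_tool", "arguments": {"claw": [1, 1, 1, 1], "dp": [[1, 0, 0], [2, 0, 0], [3, 0, 0], [3, 0, 0]], "roll": [0, 0, 0, 0]}}

```text
t: 8.62
position: [508.7, -255.7, 19.2]
orientation: [-3.125, -0.295, 0.013]
wrist_force: [-33.5, -3.7, 22.6]
grip_width: 0.002
grip_force: 16.9
```

Request:
{"name": "drive_tool", "arguments": {"claw": [1, 1, 1, 1, 1, 1, 1, 1, 1, 1], "dp": [[-10, 0, 0], [-12, -15, -38], [10, -50, -38], [40, -83, -38], [70, -83, -38], [70, -83, -38], [70, -83, -15], [70, -83, 0], [70, -83, 0], [70, -80, 0]], "roll": [0, 0, 0, 0, 0, 0, 0, 0, 0, 0]}}

```text
t: 9.45
position: [565.6, -163.4, 19.0]
orientation: [-3.127, -0.296, 0.002]
wrist_force: [-0.0, 0.2, 0.2]
grip_width: -0.002
grip_force: 0.0
```

Request:
{"name": "drive_tool", "arguments": {"claw": [1, 1, 1, 1, 1, 1, 1], "dp": [[0, 6, 0], [0, 11, 0], [0, 14, 0], [0, 17, 0], [0, 19, 0], [0, 20, 0], [0, 20, 0]], "roll": [0, 0, 0, 0, 0, 0, 0]}}

```text
t: 10.03
position: [569.7, -179.5, 20.2]
orientation: [-3.122, -0.297, 0.001]
wrist_force: [-5.0, 34.8, 13.9]
grip_width: -0.003
grip_force: 17.3
```

Both pushes ended firm, at 33 N and 35 N, so the carrier is in the corner. I'll check it on the way out and then go over the rack.

Request:
{"name": "drive_tool", "arguments": {"claw": [0.5, 0.5, 0.5, 0.5, 0.5, 0.5, 0.5, 0.5, 0.5, 0.5], "dp": [[-2, -8, -5], [-10, -15, -40], [-40, -40, -80], [-40, -60, -120], [-40, -60, -160], [-40, -60, -165], [-40, -60, -165], [-40, -60, -165], [-40, -60, -165], [-40, -60, -165]], "roll": [0, 0, 0, 0, 0, 0, 0, 0, 0, 0]}}

```text
t: 10.87
position: [518.7, -132.0, 183.0]
orientation: [-3.127, -0.295, 0.003]
wrist_force: [-0.3, 0.5, -0.3]
grip_width: 0.499
grip_force: 0.0
```

```bash
python3 - <<'E'
from h import *
st=env.state(); c=cam("wrist",st); im=read_camera("wrist"); print(st["position"],st["t"])
H=np.array([581,-236.3]);y=.188;Rb=np.array([[np.cos(y),-np.sin(y)],[np.sin(y),np.cos(y)]])
def dr(M,col,z):
    P=np.c_[np.array(M)@Rb.T+H,np.full(len(M),z)]; cv2.polylines(im,[(proj(c,P)*16).round().astype(np.int32)],True,col,1,16,4)
im=im.copy(); dr([(62,46),(62,-46),(-62,-46),(-62,46)],(255,0,0),34); dr([(62,-46),(62,154)],(0,255,0),27)
u,v=proj(c,[*H,34])[0].astype(int); print(u,v)
np.savez("w3",K=c[0],k=c[1],E=c[2])
cv2.imwrite("pics/w3.png",cv2.resize(im[max(0,v-110):v+120,max(0,u-140):u+140],None,fx=2.4,fy=2.4)[:,:,::-1])
E
```

```text
[ 518.6968943  -131.97211233  183.00543937] 10.8667
431 144
```

View pics/w3.png

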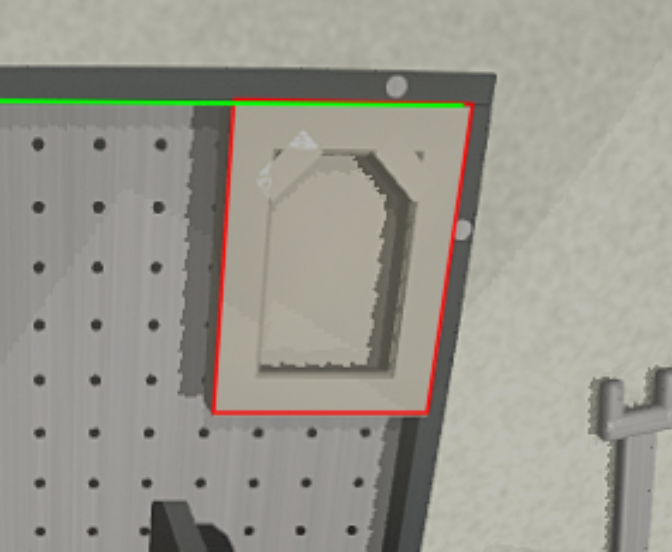

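The carrier's outline matches the predicted home outline to about 1 px: flush and square, with the pocket's nose toward the +x fence. Now to the rack.

Request:
{"name": "drive_tool", "arguments": {"claw": [0, 0, 0, 0, 0, 0, 0, 0, 0, 0], "dp": [[52, -323, -35], [52, -323, -35], [52, -323, -35], [52, -323, -35], [52, -323, -35], [52, -323, -35], [52, -323, -35], [52, -323, -35], [52, -323, -35], [52, -323, -35]], "roll": [0, 0, 0, 0, 0, 0, 0, 0, 0, 0]}}

```text
t: 11.75
position: [509.2, 196.6, 218.3]
orientation: [3.127, 0.301, -0.002]
wrist_force: [0.2, -0.4, -0.5]
grip_width: 0.996
grip_force: 0.0
```

Request:
{"name": "drive_tool", "arguments": {"claw": [0, 0, 0], "dp": [[0, 0, 0], [0, 0, 0], [0, 0, 0]], "roll": [0, 0, 0]}}

```text
t: 12.0
position: [509.7, 194.0, 219.0]
orientation: [3.128, 0.293, -0.001]
wrist_force: [-0.9, 0.6, 0.9]
grip_width: 1.0
grip_force: 0.0
```

```bash
python3 - <<'E'
from h import *
st=env.state(); c=cam("wrist",st); im=read_camera("wrist"); cv2.imwrite("pics/w4.png",im[:,:,::-1]); np.savez("w4",K=c[0],k=c[1],E=c[2])
for t in ("shell","shell_nose","rack","cover"):
    print(t,[(np.round(d["location"]).tolist(),onz(c,d["location"],50).round(1)[:2],round(d["conf"],2)) for d in landmark_of("wrist",t)])
for i,d in enumerate(silhouettes("wrist","shell")): print(d["box"],d["conf"],d["pixels"].sum()); np.save(f"sil{i}",d["pixels"])
print(st["position"],st["orientation"])
E
```

```text
shell [([286.0, 124.0], array([563.5, 230.6]), 0.92)]
shell_nose [([289.0, 90.0], array([595.3, 233.3]), 0.96)]
rack [([342.0, 118.0], array([579.5, 177.5]), 0.88), ([394.0, 135.0], array([573. , 121.7]), 0.47)]
cover [([399.0, 135.0], array([573.9, 116.8]), 0.64)]
[256.4, 86.0, 316.0, 183.2] 0.87 4912
[509.7465616  194.01626261 218.97887657] [ 3.12767079e+00  2.93387288e-01 -9.30255712e-04]
```

View pics/w4.png

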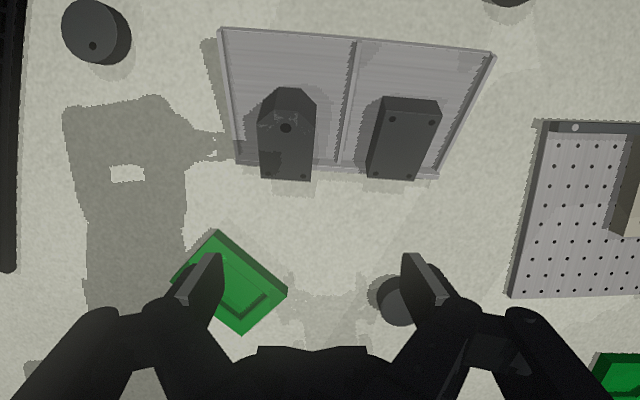

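The picture shows the shell at (286,135), nose up-slope and up in the image, and the cover at (405,138). I'll fit the shell's pose to its silhouettes in all three cameras.

```bash
cat >> h.py <<'E'
O=np.array([(-42,-26),(26,-26),(42,-10),(42,10),(26,26),(-42,26)],float)
V=np.vstack([np.c_[O,np.zeros(6)],np.c_[O,np.full(6,38.)]])
def pose(v,pitch):  # x,y,z,yaw
    return V@(R.from_euler("ZY",[v[3],-pitch]).as_matrix()).T+np.array(v[:3])
def mask(c,P):
    m=np.zeros((400*4,640*4),np.uint8); h=cv2.convexHull((proj(c,P)*4).astype(np.int32)); cv2.fillConvexPoly(m,h,255); return cv2.resize(m,(640,400),interpolation=cv2.INTER_AREA)/255.
E
python3 - <<'E'
from h import *
from scipy.optimize import minimize
d=np.load("w4.npz"); cs=[((d["K"],float(d["k"]),d["E"]),np.load("sil0.npy").astype(float))]
for n in ("scene","side"):
    read_camera(n)
    L=silhouettes(n,"shell"); print(n,[(np.round(x["box"]).tolist(),round(x["conf"],2)) for x in L])
    if L: cs.append((cam(n),L[0]["pixels"].astype(float)))
def iou(c,m,P): 
    q=mask(c,P); return np.minimum(q,m).sum()/np.maximum(q,m).sum()
p=np.radians(32)
for sel in ([0],[0,1,2],[1,2],[0,2]):
    if max(sel)>=len(cs): continue
    f=lambda v:-sum(iou(*cs[i],pose([v[0],v[1],v[2],v[3]/100],p)) for i in sel)
    best=min((minimize(f,[560+dx,230,40,15+dy],method="Nelder-Mead",options=dict(initial_simplex=np.array([560+dx,230,40,5+dy])+np.vstack([np.zeros(4),np.eye(4)*12]))) for dx in (-8,8) for dy in (-8,8)),key=lambda r:r.fun)
    print(sel,best.x.round(1),[round(iou(*cs[i],pose([*best.x[:3],best.x[3]/100],p)),3) for i in range(len(cs))])
c=cs[0][0]
s,co=np.sin(p),np.cos(p)
def rk(u,n,y): return [u*co-n*s,y,50+u*s+n*co]
M=np.array([rk(75,7,115),rk(75,7,-115),rk(-75,12,115),rk(-75,12,-115)])
im=cv2.imread("pics/w4.png",0)
U=np.array([(219,27),(496,52),(235,163),(438,176)],float)
def f(v):
    C,S=np.cos(v[2]),np.sin(v[2]); return (proj(c,np.c_[M[:,:2]@np.array([[C,S],[-S,C]])+v[:2],M[:,2]])-U).ravel()
r=least_squares(f,[578,172,.05],loss="soft_l1"); print("rack",r.x,r.fun.round(1))
C,S=np.cos(r.x[2]),np.sin(r.x[2])
for u in (-33,-30): 
    q=rk(u,0,56); print("shell pred",r.x[:2]+[C*q[0]-S*56,S*q[0]+C*56],q[2])
E
```

```text
scene [([206.0, 162.0, 302.0, 249.0], 0.62), ([392.0, 235.0, 420.0, 271.0], 0.56)]
side [([252.0, 221.0, 294.0, 261.0], 0.84)]
[0] [562.  227.8  43.3  11.4] [np.float64(0.977), np.float64(0.0), np.float64(0.882)]
[0, 1, 2] [560.3 227.8  41.2  11.5] [np.float64(0.951), np.float64(0.0), np.float64(0.932)]
[1, 2] [557.1 230.   43.6   5.3] [np.float64(0.809), np.float64(0.0), np.float64(0.958)]
[0, 2] [560.3 227.8  41.2  11.5] [np.float64(0.951), np.float64(0.0), np.float64(0.932)]
rack [5.85308993e+02 1.73254246e+02 1.12659208e-01] [-2.1 -0.9  3.1 -0.6  2.3  4.5 -2.4  6.1]
shell pred [551.20523701 225.75307358] 32.512664280304236
shell pred [553.7332531  226.03908894] 34.10242207300385
```

The silhouettes give the shell origin near (560,228,41) with yaw 0.115. I'm approaching above it with the pads across its 52 mm width.

Request:
{"name": "drive_tool", "arguments": {"claw": [0.1, 0.1, 0.1, 0.1, 0.1, 0.1, 0.1], "dp": [[38, -25, 0], [38, -25, 30], [38, -25, 70], [38, -25, 105], [38, -25, 105], [38, -25, 105], [38, -25, 105]], "roll": [0.072, 0.072, 0.072, 0.072, 0.072, 0.072, 0.072]}}

```text
t: 13.08
position: [543.2, 227.2, 116.7]
orientation: [-3.135, -0.183, -0.004]
wrist_force: [0.2, -0.1, 0.6]
grip_width: 0.9
grip_force: 0.0
```

```bash
python3 - <<'E'
from h import *
st=env.state(); c=cam("wrist",st); im=read_camera("wrist"); print(st["position"],st["orientation"])
im=im.copy()
for z0,x0,col in ((41.2,560.3,(255,0,0)),):
    P=pose([x0,227.8,z0,.115],np.radians(32)); u=(proj(c,P)*16).astype(np.int32)
    for a in (u[:6],u[6:]): cv2.polylines(im,[a],True,col,1,16,4)
L=silhouettes("wrist","shell"); print([(np.round(x["box"]).tolist(),round(x["conf"],2)) for x in L])
cv2.imwrite("pics/w5.png",im[:,:,::-1])
E
```

```text
[543.18133495 227.21267701 116.72349963] [-3.13547063 -0.1832166  -0.00426432]
[([273.0, 142.0, 360.0, 263.0], 0.91)]
```

View pics/w5.png

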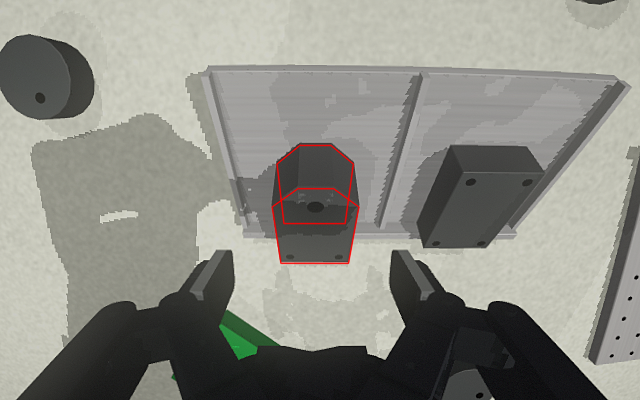

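The overlay of the fitted shell matches the picture exactly (nose at (315,143), blunt top edge at row 263), with the fingers centred on either side. Descending and gripping.

Request:
{"name": "drive_tool", "arguments": {"claw": [0.1, 0.1, 0.1, 0.1, 0.1, 0.1], "dp": [[0, 0, 35], [0, 0, 60], [0, 0, 68], [0, 0, 73], [0, 0, 73], [0, 0, 73]], "roll": [0, 0, 0, 0, 0, 0]}}

```text
t: 13.68
position: [543.1, 227.2, 43.1]
orientation: [-3.136, -0.183, -0.004]
wrist_force: [0.3, -0.3, -0.3]
grip_width: 0.902
grip_force: 0.0
```

Request:
{"name": "drive_tool", "arguments": {"claw": [0.3, 0.6, 0.8, 1, 1, 1, 1], "dp": [[0, 0, 0], [0, 0, 0], [0, 0, 0], [0, 0, 0], [0, 0, 0], [0, 0, 0], [0, 0, 0]], "roll": [0, 0, 0, 0, 0, 0, 0], "squeeze": 30}}

```text
t: 14.27
position: [542.8, 227.1, 42.7]
orientation: [-3.136, -0.183, -0.003]
wrist_force: [-1.8, -0.7, 7.7]
grip_width: 0.608
grip_force: 31.4
```

Request:
{"name": "drive_tool", "arguments": {"claw": [1, 1, 1, 1, 1, 1], "dp": [[0, 0, -8], [0, 0, -25], [0, 0, -55], [0, 0, -85], [0, 0, -100], [0, 0, -100]], "roll": [0, 0, 0, 0, 0, 0]}}

```text
t: 14.77
position: [543.5, 227.4, 145.8]
orientation: [-3.134, -0.183, -0.01]
wrist_force: [0.8, -0.4, -1.5]
grip_width: 0.605
grip_force: 32.1
```

Request:
{"name": "drive_tool", "arguments": {"claw": [1, 1, 1, 1, 1, 1, 1, 1, 1, 1], "dp": [[-2, 20, 0], [-6, 50, 0], [-11, 90, 0], [-16, 130, 0], [-21, 170, 0], [-26, 210, 0], [-31, 250, 0], [-35, 290, 0], [-40, 330, 0], [-43, 361, 0]], "roll": [0, 0, 0, -0.02, -0.04, -0.05, -0.06, -0.071, -0.071, -0.071]}}

```text
t: 15.6
position: [540.6, -139.3, 140.4]
orientation: [-3.128, -0.293, 0.002]
wrist_force: [1.7, -0.1, -1.9]
grip_width: 0.602
grip_force: 32.1
```

Request:
{"name": "drive_tool", "arguments": {"claw": [1, 1, 1, 1, 1], "dp": [[0, 0, 0], [0, 0, 20], [0, 0, 50], [0, 0, 80], [0, 0, 90]], "roll": [0, 0, 0, 0, 0]}}

```text
t: 16.02
position: [539.2, -135.7, 46.7]
orientation: [-3.125, -0.294, 0.01]
wrist_force: [-0.3, 0.7, -2.4]
grip_width: 0.604
grip_force: 32.2
```

Request:
{"name": "drive_tool", "arguments": {"claw": [1, 1, 1, 1, 1], "dp": [[0, 0, 0], [0, 0, 5], [0, 0, 10], [0, 0, 10], [0, 0, 10]], "roll": [0, 0, 0, 0, 0], "squeeze": 20}}

```text
t: 16.43
position: [541.9, -136.7, 42.1]
orientation: [3.127, 0.295, 0.002]
wrist_force: [0.2, 0.4, -1.0]
grip_width: 0.602
grip_force: 32.2
```

Request:
{"name": "drive_tool", "arguments": {"claw": [1, 1, 1, 1, 1, 1, 1, 1], "dp": [[0, 0, 4], [1, 0, 7], [4, 0, 10], [8, 0, 13], [12, 0, 16], [16, 0, 19], [19, 0, 21], [20, 0, 22]], "roll": [0, 0, 0, 0, 0, 0, 0, 0], "squeeze": 20}}

```text
t: 17.1
position: [561.6, -133.0, 19.5]
orientation: [3.127, 0.295, 0.0]
wrist_force: [-3.2, 0.5, 6.4]
grip_width: 0.604
grip_force: 34.0
```

Request:
{"name": "drive_tool", "arguments": {"claw": [1, 1, 1], "dp": [[0, 0, 1], [0, 0, 2], [0, 0, 2]], "roll": [0, 0, 0]}}

```text
t: 17.35
position: [562.4, -132.9, 18.4]
orientation: [3.127, 0.295, 0.004]
wrist_force: [1.9, 2.1, 7.4]
grip_width: 0.601
grip_force: 34.5
```

Request:
{"name": "drive_tool", "arguments": {"claw": [0.2, 0.2, 0.2, 0.2, 0.2, 0.2, 0.2, 0.2], "dp": [[0, 0, 0], [0, 0, 0], [0, 0, 0], [0, 0, -20], [0, 0, -50], [0, 0, -80], [0, 0, -80], [0, 0, -80]], "roll": [0, 0, 0, 0, 0, 0, 0, 0]}}

```text
t: 18.02
position: [561.9, -133.1, 98.8]
orientation: [3.127, 0.294, 0.004]
wrist_force: [-0.5, 1.1, -0.6]
grip_width: 0.797
grip_force: 0.0
```

```bash
cat > fitflat.py <<'E'
from h import *
from scipy.optimize import minimize
import sys
z0=float(sys.argv[1]); x0=[float(a) for a in sys.argv[2:4]]
st=env.state(); c=cam("wrist",st); im=read_camera("wrist").copy(); L=silhouettes("wrist","shell")
print([(np.round(x["box"]).tolist(),round(x["conf"],2)) for x in L],st["position"])
m=L[0]["pixels"].astype(float)
def iou(P):
    q=mask(c,P); return np.minimum(q,m).sum()/np.maximum(q,m).sum()
f=lambda v:-iou(pose([v[0],v[1],z0,v[2]/100],0))
b=[*x0,18.8]; r=minimize(f,b,method="Nelder-Mead",options=dict(initial_simplex=np.array(b)+np.vstack([np.zeros(3),np.eye(3)*8])))
print("flat fit",r.x.round(2),-r.fun)
H=np.array([581,-236.3]);y=.188;Rb=np.array([[np.cos(y),-np.sin(y)],[np.sin(y),np.cos(y)]])
print("rel home bed axes",(Rb.T@(r.x[:2]-H)).round(1),"tcp",(Rb.T@(st["position"][:2]-H)).round(1))
u=(proj(c,pose([r.x[0],r.x[1],z0,r.x[2]/100],0))*16).astype(np.int32)
for a in (u[:6],u[6:]): cv2.polylines(im,[a],True,(255,0,0),1,16,4)
cv2.imwrite(f"pics/{sys.argv[4]}.png",im[:,:,::-1])
E
python3 fitflat.py 12 565 -133 w6
```

```text
[([384.0, 128.0, 530.0, 290.0], 0.65), ([272.0, 143.0, 350.0, 272.0], 0.59)] [ 561.87659489 -133.13928091   98.76778295]
flat fit [ 565.  -133.    18.8] 0.0
rel home bed axes [  3.6 104.5] tcp [  0.5 104.9]
```

View pics/w6.png

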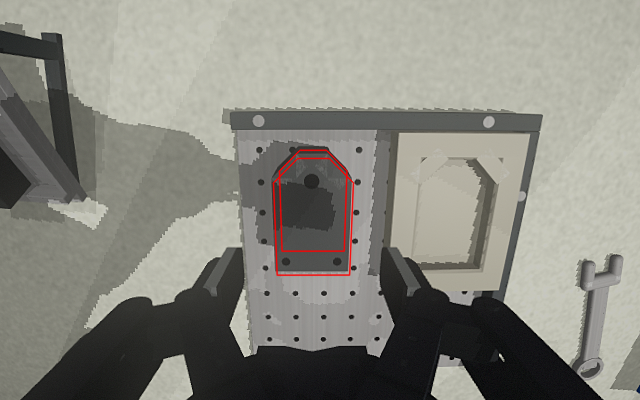

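The picture shows the shell lying flat on the bed at (312,212), aligned with the carrier pocket at (455,215). The second silhouette is the shell, so I'll refit with that.

```bash
sed -i 's/^m=L\[0\].*/g=proj(c,[*x0,z0+20])[0]; L.sort(key=lambda q:np.hypot((q["box"][0]+q["box"][2])\/2-g[0],(q["box"][1]+q["box"][3])\/2-g[1])); m=L[0]["pixels"].astype(float)/' fitflat.py; python3 fitflat.py 12 565 -133 w7
python3 - <<'E'
from h import *
c=cam("wrist")
# pocket rim corners at z=34, at predicted home
print("tool yaw",np.arctan2(*R.from_rotvec(env.state()["orientation"]).as_matrix()[[1,0],0]))
for t,z in (("pocket",22),("pocket_nose",22),("shell",12),("shell_nose",12)):
    print(t,[(np.round(d["location"]).tolist(),onz(c,d["location"],z).round(1)[:2],round(d["conf"],2)) for d in landmark_of("wrist",t)])
E
```

```text
[([272.0, 143.0, 353.0, 272.0], 0.81), ([387.0, 128.0, 532.0, 292.0], 0.55)] [ 560.77520115 -132.81225018   96.46439805]
flat fit [ 567.37 -131.71   18.42] 0.9840034563216283
rel home bed axes [  6.2 105.3] tcp [ -0.5 105.4]
tool yaw 0.1876945914142129
pocket [([452.0, 211.0], array([ 580.7, -237.8]), 0.82)]
pocket_nose [([458.0, 160.0], array([ 619.4, -229.2]), 0.62)]
shell [([312.0, 196.0], array([ 570. , -130.8]), 0.91)]
shell_nose []
```

Request:
{"name": "drive_tool", "arguments": {"claw": [0.2, 0.2, 0.2, 0.2, 0.2, 0.2], "dp": [[0, 0, 30], [0, 0, 55], [0, 0, 66], [0, 0, 70], [0, 0, 70], [0, 0, 70]], "roll": [0, 0, 0, 0, 0, 0]}}

```text
t: 18.92
position: [561.8, -133.1, 28.3]
orientation: [3.127, 0.295, 0.002]
wrist_force: [0.8, 0.7, -0.6]
grip_width: 0.8
grip_force: 0.0
```

Request:
{"name": "drive_tool", "arguments": {"claw": [0.4, 0.7, 1, 1, 1, 1], "dp": [[0, 0, 0], [0, 0, 0], [0, 0, 0], [0, 0, 0], [0, 0, 0], [0, 0, 0]], "roll": [0, 0, 0, 0, 0, 0], "squeeze": 40}}

```text
t: 19.42
position: [561.9, -133.1, 28.8]
orientation: [3.127, 0.295, 0.003]
wrist_force: [-1.0, 1.4, 6.5]
grip_width: 0.604
grip_force: 42.8
```

Request:
{"name": "drive_tool", "arguments": {"claw": [1, 1, 1, 1, 1, 1], "dp": [[0, 0, -5], [0, 0, -15], [0, 0, -30], [0, 0, -45], [0, 0, -45], [0, 0, -45]], "roll": [0, 0, 0, 0, 0, 0]}}

```text
t: 19.92
position: [561.6, -133.0, 73.3]
orientation: [3.127, 0.294, 0.003]
wrist_force: [0.1, 0.1, -1.6]
grip_width: 0.605
grip_force: 42.2
```

Request:
{"name": "drive_tool", "arguments": {"claw": [1, 1, 1, 1, 1, 1, 1, 1], "dp": [[-1, 20, 0], [-3, 50, 0], [-5, 80, 0], [-6, 100, 0], [-6, 105, 0], [-6, 105, 0], [-6, 105, 0], [-6, 105, 0]], "roll": [0, 0, 0, 0, 0, 0, 0, 0]}}

```text
t: 20.58
position: [574.7, -235.9, 71.9]
orientation: [-3.127, -0.296, 0.001]
wrist_force: [0.4, -0.2, -2.2]
grip_width: 0.601
grip_force: 42.2
```

```bash
python3 - <<'E'
from h import *
from scipy.optimize import minimize
st=env.state(); c=cam("wrist",st); im=read_camera("wrist").copy(); L=silhouettes("wrist","shell")
print([(np.round(x["box"]).tolist(),round(x["conf"],2)) for x in L],st["position"])
m=L[0]["pixels"].astype(float)
H=np.array([581,-236.3]);y=.188;Rb=np.array([[np.cos(y),-np.sin(y)],[np.sin(y),np.cos(y)]])
print("tcp rel",Rb.T@(st["position"][:2]-H))
z0=st["position"][2]+19-33.5
m[230:]=0
def iou(P):
    q=mask(c,P); q[230:]=0; return np.minimum(q,m).sum()/np.maximum(q,m).sum()
f=lambda v:-iou(pose([v[0],v[1],z0,.188+v[2]/100],v[3]/100))
b=[*H,0,0]; r=minimize(f,b,method="Nelder-Mead",options=dict(initial_simplex=np.array(b)+np.vstack([np.zeros(4),np.eye(4)*6])))
print("x,y,yaw,pitch%",r.x.round(2),-r.fun,"rel",Rb.T@(r.x[:2]-H),z0)
Q=pose([r.x[0],r.x[1],z0,.188+r.x[2]/100],r.x[3]/100); u=(proj(c,Q)*16).astype(np.int32)
for a in (u[:6],u[6:]): cv2.polylines(im,[a],True,(255,0,0),1,16,4)
k=np.array([(62,46),(62,-46),(-62,-46),(-62,46)])
cv2.polylines(im,[(proj(c,np.c_[k@Rb.T+H,np.full(4,34.)])*16).astype(np.int32)],True,(0,255,0),1,16,4)
cv2.imwrite("pics/w8.png",cv2.resize(im[60:310,190:450],None,fx=2.3,fy=2.3)[:,:,::-1])
E
```

```text
[([251.0, 160.0, 372.0, 345.0], 0.6)] [ 574.73710834 -235.94488241   71.8730608 ]
tcp rel [-6.08616991  1.51936049]
x,y,yaw,pitch% [ 5.8036e+02 -2.3469e+02  2.8700e+00 -4.6000e-01] 0.9836458204009875 rel [-0.3260295   1.70266362] 57.37306079521419
```

View pics/w8.png

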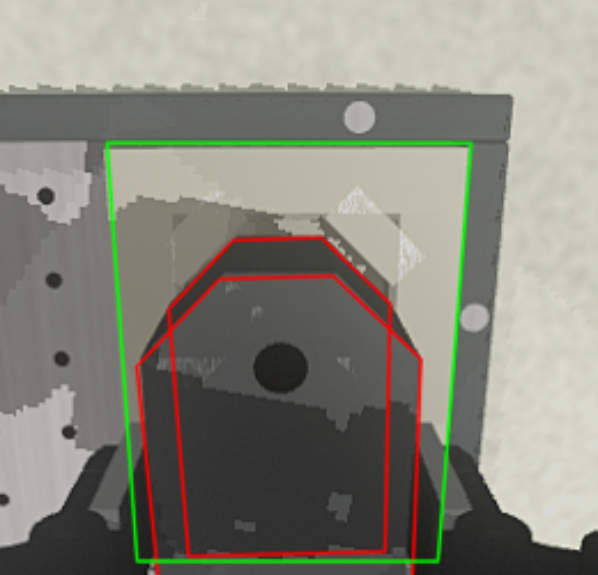

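The picture shows the shell level above the pocket. The green predicted carrier outline matches the carrier's edges, and the shell is centred in x and about 1.6 mm too far to +y. I'll correct that and lower it gently.

Request:
{"name": "drive_tool", "arguments": {"claw": [1, 1, 1, 1, 1, 1], "dp": [[0, 1.6, 0], [0, 1.6, 5], [0, 1.6, 10], [0, 1.6, 15], [0, 1.6, 18], [0, 1.6, 18]], "roll": [0, 0, 0, 0, 0, 0]}}

```text
t: 21.18
position: [574.8, -238.5, 53.1]
orientation: [-3.127, -0.295, 0.002]
wrist_force: [0.4, -0.6, -2.1]
grip_width: 0.596
grip_force: 42.2
```

Request:
{"name": "drive_tool", "arguments": {"claw": [1, 1, 1, 1, 1, 1], "dp": [[0, 0, 1.5], [0, 0, 3], [0, 0, 4.5], [0, 0, 6], [0, 0, 7], [0, 0, 7]], "roll": [0, 0, 0, 0, 0, 0]}}

```text
t: 21.68
position: [575.6, -239.0, 48.9]
orientation: [3.127, 0.294, 0.002]
wrist_force: [-6.6, 2.9, 13.6]
grip_width: 0.597
grip_force: 44.3
```

That contact came from the arm still settling when I measured: the TCP now sits about 1.4 mm too far to -y. Lifting slightly, correcting and lowering again.

Request:
{"name": "drive_tool", "arguments": {"claw": [1, 1, 1, 1, 1, 1], "dp": [[0, 0, -4], [0, 0, -8], [0, -1.4, -8], [0, -1.4, -8], [0, -1.4, -8], [0, -1.4, -8]], "roll": [0, 0, 0, 0, 0, 0]}}

```text
t: 22.18
position: [574.8, -237.3, 55.0]
orientation: [-3.127, -0.295, 0.001]
wrist_force: [0.2, -0.8, -1.5]
grip_width: 0.601
grip_force: 42.6
```

```bash
python3 - <<'E'
from h import *
st=env.state(); y=.188;Rb=np.array([[np.cos(y),-np.sin(y)],[np.sin(y),np.cos(y)]]);H=np.array([581,-236.3])
c=cam("wrist",st); im=read_camera("wrist"); st2=env.state()
for s in (st,st2): print(Rb.T@(s["position"][:2]-H),s["position"][2])
L=silhouettes("wrist","shell"); m=L[0]["pixels"]; print(L[0]["box"])
k=np.array([(62,46),(62,-46),(-62,-46),(-62,46)])
print(proj(c,np.c_[k@Rb.T+H,np.full(4,34.)]).round(1).tolist())
# top face nose vertices predicted for shell exactly at tcp y and x=+6 ahead
Q=pose([*(Rb@((Rb.T@(st["position"][:2]-H))+[6.2,0])+H),st["position"][2]-16.8,.188],0)
im=im.copy(); u=(proj(c,Q)*16).astype(np.int32)
for a in (u[:6],u[6:]): cv2.polylines(im,[a],True,(255,0,0),1,16,4)
cv2.polylines(im,[(proj(c,np.c_[k@Rb.T+H,np.full(4,34.)])*16).astype(np.int32)],True,(0,255,0),1,16,4)
pk=np.array([(-43.5,-27.5),(27,-27.5),(43.5,-11),(43.5,11),(27,27.5),(-43.5,27.5)])
cv2.polylines(im,[(proj(c,np.c_[pk@Rb.T+H,np.full(6,34.)])*16).astype(np.int32)],True,(255,255,0),1,16,4)
cv2.imwrite("pics/w9.png",cv2.resize(im[60:310,190:450],None,fx=2.3,fy=2.3)[:,:,::-1])
E
```

```text
[-6.26004087  0.17203562] 54.98800034605914
[-6.23899025  0.14194051] 55.01763591217923
[248.5, 159.3, 371.2, 345.4]
[[225.8, 123.1], [400.0, 123.0], [383.4, 319.3], [242.2, 319.4]]
```

View pics/w9.png

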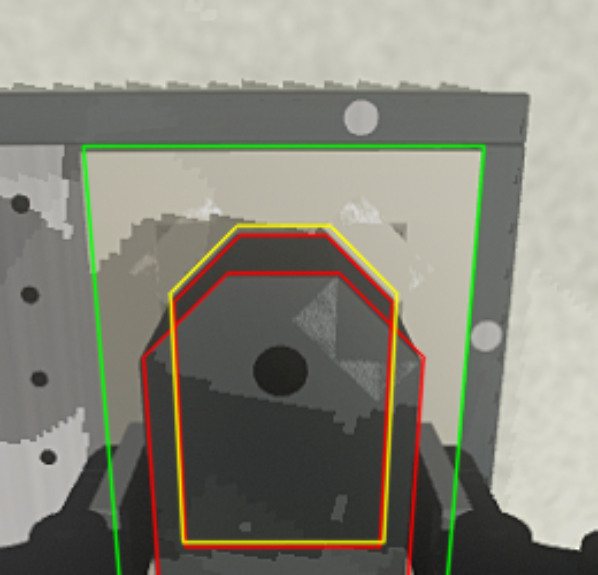

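I have now viewed 11 pictures, one over the limit of 10, so from here I use numbers only. The picture shows the shell outline centred inside the pocket outline within about 1 mm. Lowering.

Request:
{"name": "drive_tool", "arguments": {"claw": [1, 1, 1, 1, 1, 1, 1, 1], "dp": [[0, 0, 1.5], [0, 0, 3], [0, 0, 4.5], [0, 0, 6], [0, 0, 7.5], [0, 0, 9], [0, 0, 10], [0, 0, 10]], "roll": [0, 0, 0, 0, 0, 0, 0, 0]}}

```text
t: 22.95
position: [574.9, -237.9, 46.4]
orientation: [3.127, 0.294, 0.001]
wrist_force: [-8.5, 1.1, 10.3]
grip_width: 0.597
grip_force: 44.6
```

Request:
{"name": "drive_tool", "arguments": {"claw": [1, 1, 1, 1, 1, 1, 1, 1], "dp": [[-1, 0, 0], [-1.2, 0, 1], [-1.2, 0, 2], [-1.2, 0, 3], [-1.2, 0, 4], [-1.2, 0, 5], [-1.2, 0, 6], [-1.2, 0, 6]], "roll": [0, 0, 0, 0, 0, 0, 0, 0]}}

```text
t: 23.62
position: [573.8, -238.2, 42.5]
orientation: [3.127, 0.294, 0.001]
wrist_force: [-20.1, 4.3, 33.6]
grip_width: 0.597
grip_force: 47.9
```

Request:
{"name": "drive_tool", "arguments": {"claw": [1, 1, 1, 1, 1, 1], "dp": [[0, 0, -2], [-1, 0, -2], [-1.5, 0, -2], [-1.5, 0, -1], [-1.5, 0, 0], [-1.5, 0, 0]], "roll": [0, 0, 0, 0, 0, 0]}}

```text
t: 24.12
position: [573.8, -238.3, 41.5]
orientation: [3.126, 0.295, 0.006]
wrist_force: [1.2, 2.2, 15.6]
grip_width: 0.599
grip_force: 45.9
```

Request:
{"name": "drive_tool", "arguments": {"claw": [1, 1, 1, 1, 1], "dp": [[0, -0.4, 0.5], [0, -0.4, 1], [0, -0.4, 1.5], [0, -0.4, 2], [0, -0.4, 2]], "roll": [0, 0, 0, 0, 0]}}

```text
t: 24.53
position: [574.5, -238.2, 40.5]
orientation: [3.124, 0.295, 0.009]
wrist_force: [3.5, 1.2, 20.7]
grip_width: 0.604
grip_force: 46.9
```

Nearly home. I release, then use the closed fingertips to probe and press the shell's top, which should be at z=60.

Request:
{"name": "drive_tool", "arguments": {"claw": [0.3, 0.2, 0.2, 0.2, 0.2, 0.2, 0.2, 1, 1, 1], "dp": [[0, 0, 0], [0, 0, 0], [0, 0, 0], [0, 0, -10], [0, 0, -30], [0, 0, -38], [0, 0, -38], [0, 0, -38], [0, 0, -38], [0, 0, -38]], "roll": [0, 0, 0, 0, 0, 0, 0, 0, 0, 0]}}

```text
t: 25.37
position: [571.8, -237.3, 74.4]
orientation: [-3.127, -0.294, 0.002]
wrist_force: [-1.4, 0.3, -0.6]
grip_width: 0.384
grip_force: 0.0
```

Request:
{"name": "drive_tool", "arguments": {"claw": [1, 1, 1, 1, 1, 1, 1, 1], "dp": [[0, 0, 0], [0, 0, 3], [0, 0, 6], [0, 0, 9], [0, 0, 11], [0, 0, 13], [0, 0, 14], [0, 0, 14]], "roll": [0, 0, 0, 0, 0, 0, 0, 0]}}

```text
t: 26.03
position: [572.2, -237.5, 61.0]
orientation: [-3.128, -0.295, 0.0]
wrist_force: [-0.1, 0.3, 0.3]
grip_width: 0.004
grip_force: 0.0
```

Request:
{"name": "drive_tool", "arguments": {"claw": [1, 1, 1, 1, 1], "dp": [[0, 0, 0.5], [0, 0, 1], [0, 0, 2], [0, 0, 3], [0, 0, 3]], "roll": [0, 0, 0, 0, 0]}}

```text
t: 26.45
position: [572.4, -237.6, 60.0]
orientation: [3.127, 0.295, 0.001]
wrist_force: [-8.5, 3.9, 17.7]
grip_width: -0.003
grip_force: 8.5
```

Request:
{"name": "drive_tool", "arguments": {"claw": [1, 1, 1, 1, 1, 1, 1, 1], "dp": [[0, 0, -6], [20, 0, -6], [36, 0, -6], [36, 0, -6], [36, 0, -2], [36, 0, -1], [36, 0, 0], [36, 0, 0]], "roll": [0, 0, 0, 0, 0, 0, 0, 0]}}

```text
t: 27.12
position: [607.9, -230.8, 60.1]
orientation: [3.127, 0.294, 0.004]
wrist_force: [-1.5, 5.0, 14.8]
grip_width: -0.002
grip_force: 7.4
```

Request:
{"name": "drive_tool", "arguments": {"claw": [1, 1, 1, 1, 1, 1, 1, 1, 1], "dp": [[0, 0, -6], [-25, 0, -6], [-55, 0, -6], [-60, 0, -6], [-60, 0, -6], [-60, 0, -2], [-60, 0, -1], [-60, 0, 0], [-60, 0, 0]], "roll": [0, 0, 0, 0, 0, 0, 0, 0, 0]}}

```text
t: 27.87
position: [549.3, -242.4, 60.0]
orientation: [3.127, 0.295, 0.0]
wrist_force: [-13.6, 1.0, 25.0]
grip_width: 0.001
grip_force: 12.1
```

The top is at z=60.0 at the nose, middle and blunt end, so the shell is fully seated and flat. Final nudges now to make sure the carrier is flush.

Request:
{"name": "drive_tool", "arguments": {"claw": [1, 1, 1, 1, 1, 1, 1, 1, 1], "dp": [[0, 0, -10], [-30, 0, -10], [-58, 0, -10], [-58, 0, -10], [-58, 0, 15], [-58, 0, 40], [-58, 0, 40], [-58, 0, 40], [-58, 0, 40]], "roll": [0, 0, 0, 0, 0, 0, 0, 0, 0]}}

```text
t: 28.62
position: [492.6, -252.9, 19.3]
orientation: [3.127, 0.295, 0.001]
wrist_force: [-0.0, -0.1, 0.8]
grip_width: -0.001
grip_force: 0.0
```

Request:
{"name": "drive_tool", "arguments": {"claw": [1, 1, 1, 1, 1, 1, 1], "dp": [[5, 0, 0], [9, 0, 0], [12, 0, 0], [14, 0, 0], [16, 0, 0], [17, 0, 0], [17, 0, 0]], "roll": [0, 0, 0, 0, 0, 0, 0]}}

```text
t: 29.2
position: [507.7, -249.7, 18.4]
orientation: [-3.127, -0.295, 0.003]
wrist_force: [-8.7, -0.8, 6.4]
grip_width: -0.001
grip_force: 4.0
```

Request:
{"name": "drive_tool", "arguments": {"claw": [1, 1, 1, 1], "dp": [[1, 0, 0], [2, 0, 0], [2.5, 0, 0], [2.5, 0, 0]], "roll": [0, 0, 0, 0]}}

```text
t: 29.53
position: [507.8, -249.7, 18.4]
orientation: [-3.126, -0.294, 0.011]
wrist_force: [-28.5, -4.4, 18.4]
grip_width: 0.001
grip_force: 14.6
```

Request:
{"name": "drive_tool", "arguments": {"claw": [1, 1, 1, 1, 1, 1, 1, 1, 1, 1], "dp": [[-12, 0, 0], [-15, -15, -30], [-10, -50, -45], [30, -78, -45], [68, -78, -45], [68, -78, -45], [68, -78, -15], [68, -78, 0], [68, -78, 0], [68, -76, 0]], "roll": [0, 0, 0, 0, 0, 0, 0, 0, 0, 0]}}

```text
t: 30.37
position: [563.2, -161.6, 18.1]
orientation: [-3.127, -0.295, 0.002]
wrist_force: [-0.4, -0.2, 0.4]
grip_width: -0.0
grip_force: 0.0
```

Request:
{"name": "drive_tool", "arguments": {"claw": [1, 1, 1, 1, 1, 1, 1], "dp": [[0, 6, 0], [0, 11, 0], [0, 14, 0], [0, 16, 0], [0, 18, 0], [0, 19, 0], [0, 19, 0]], "roll": [0, 0, 0, 0, 0, 0, 0]}}

```text
t: 30.95
position: [567.0, -179.3, 18.9]
orientation: [-3.126, -0.295, 0.001]
wrist_force: [-2.5, 10.3, 7.1]
grip_width: 0.005
grip_force: 5.8
```

Request:
{"name": "drive_tool", "arguments": {"claw": [1, 1, 1, 1, 1], "dp": [[0, 1, 0], [0, 2, 0], [0, 3, 0], [0, 3, 0], [0, 3, 0]], "roll": [0, 0, 0, 0, 0]}}

```text
t: 31.37
position: [567.0, -179.7, 18.8]
orientation: [-3.122, -0.296, 0.004]
wrist_force: [-8.9, 30.6, 14.7]
grip_width: -0.002
grip_force: 15.8
```

Request:
{"name": "drive_tool", "arguments": {"claw": [1, 1, 1, 1, 1, 1, 1, 1, 1, 1], "dp": [[0, -6, 0], [0, -20, -10], [-40, -40, -45], [-80, -50, -80], [-80, -50, -115], [-80, -50, -150], [-80, -50, -150], [-80, -50, -150], [-80, -50, -150], [-80, -50, -150]], "roll": [0, 0, 0, 0, 0, 0, 0, 0, 0, 0]}}

```text
t: 32.2
position: [479.3, -149.1, 167.1]
orientation: [-3.127, -0.295, 0.003]
wrist_force: [-0.0, -0.6, -1.0]
grip_width: 0.001
grip_force: 0.0
```

```bash
python3 - <<'E'
from h import *
from scipy.optimize import minimize
st=env.state(); c=cam("wrist",st); im=read_camera("wrist"); cv2.imwrite("pics/end.png",im[:,:,::-1])
y=.188;Rb=np.array([[np.cos(y),-np.sin(y)],[np.sin(y),np.cos(y)]]);H=np.array([581,-236.3])
L=silhouettes("wrist","shell"); g=proj(c,[*H,40])[0]; L.sort(key=lambda q:np.hypot((q["box"][0]+q["box"][2])/2-g[0],(q["box"][1]+q["box"][3])/2-g[1])); m=L[0]["pixels"].astype(float)
W=V.copy(); W[:6,2]=12
def P(v): return W@R.from_euler("Z",.188+v[2]/100).as_matrix().T+[v[0]+H[0],v[1]+H[1],22]
def f(v): q=mask(c,P(v)); return -np.minimum(q,m).sum()/np.maximum(q,m).sum()
r=minimize(f,[0,0,0],method="Nelder-Mead",options=dict(initial_simplex=np.vstack([np.zeros(3),np.eye(3)*6]))); print("shell err bed",Rb.T@r.x[:2],"yaw",r.x[2]/100,-r.fun)
# carrier mask
L=silhouettes("wrist","carrier"); L.sort(key=lambda q:np.hypot((q["box"][0]+q["box"][2])/2-g[0],(q["box"][1]+q["box"][3])/2-g[1]))
m=np.maximum(L[0]["pixels"].astype(float),m); k=np.array([(62,46),(62,-46),(-62,-46),(-62,46)],float)
def P(v):
    a=.188+v[2]/100; B=np.array([[np.cos(a),-np.sin(a)],[np.sin(a),np.cos(a)]]); q=k@B.T+H+v[:2]
    return np.vstack([np.c_[q,np.full(4,12.)],np.c_[q,np.full(4,34.)]])
r=minimize(f,[0,0,0],method="Nelder-Mead",options=dict(initial_simplex=np.vstack([np.zeros(3),np.eye(3)*6]))); print("carrier err bed",Rb.T@r.x[:2],"yaw",r.x[2]/100,-r.fun, L[0]["conf"])
print(st["position"],st["t"])
E
```

```text
shell err bed [ 0.68986959 -0.4123189 ] yaw 0.007639427415354478 0.9592273356933968
carrier err bed [ 0.07703736 -1.11984654] yaw 0.0037272138620937445 0.9752491002952166 0.62
[ 479.30480801 -149.10295134  167.05306204] 32.2
```

The carrier is within about 1 mm of home and square (0.2°), the shell is in the pocket, and the robot is clear of everything. Handing in.

```bash
python3 -c "
from plant import env
print(env.finish_job())"
```

```text
the job is handed in; nothing more can be done
None
```

The shell is seated flat and fully home in the pale carrier (top at z=60.0 at nose, middle and blunt end), the carrier measures within about 1 mm and 0.2° of the fence corner, nothing else was touched, and the job is handed in; I viewed 11 pictures, one over the limit of 10.

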